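# Extend a bench magnifier's telescopic arm to its next locking hole

### The job

Swing the safety catch beside the magnifier's telescopic arm outward, clear of the arm, then slide the inner tube out (up, away from the stand) until its sprung button pops through the next hole of the outer tube and locks it. Keep off the lens, leave the other things on the bench where they are, and let go at the end with the catch still open.

Things in the scene. Friction and masses are not known exactly. Their poses are not given: they have to be found in the camera images.
- stand: Fixed bench stand of the magnifier. Steel base plate 170 x 130 x 14 mm; origin at the centre of its underside on the bench, x points the way the arm leans (roughly away from the robot), z up. The tube rises at 30 degrees along a = (0.866, 0, 0.5) in this frame; n = (-0.5, 0, 0.866) is the normal of the tube's top face.
- tube_foot (a point): Lower end of the telescopic tube, on its centre line, at (-60, 0, 50) mm from the stand's origin. The square aluminium outer tube (34 x 34 mm) runs 145 mm from here along a. Its top face has three 10 mm holes 50 mm apart, at 32, 82 and 132 mm. The 26 mm square steel inner tube slides in it and carries a black collar with a grip fin and then the magnifier lens.
- grip_fin (a point): Point in the black grip fin on the inner tube, 43 mm out along n from the centre line; moves with the tube. Fin: 14 mm thick across (stand's y), 26 mm long along a, ends 20 mm above this point along n; collar top 26 mm below it. The lens, 65 mm farther along a, leans back over the fin, so come in tilted, along -n (30 degrees from vertical, fingers pointing down and away).
- slide_tube (a joint): How far the inner tube is out, m: 0 = button at the lowest hole, 0.050 = at the next (middle) hole, 0.100 = at the last; grows as it slides up along a. It starts between the lowest and middle holes, button held in under the wall. It stays where it is left; sliding it up takes 4 to 9 N. While the catch is closed its hook stops the collar at 0.036.
- lock_button (a joint): The 9 mm round steel sprung button in the inner tube, in m: 0 = fully popped out, standing 5.5 mm above the outer tube's top face (locked); about 0.0085 = held in under the tube's wall. It pops by itself when it comes to a hole and then blocks the tube rigidly both ways (1 mm of play).
- next_hole (a point): Centre of the middle hole, on the top face of the outer tube.
- catch (a joint): Angle of the safety catch, rad: 0 = closed, hook ahead of the collar; grows to 1.25 as it swings outward, to the stand's +y side, about an axis along n. Light friction holds it where it is left. Beyond 0.6 it is well clear of the arm.
- catch_pivot (a point): The catch's pivot beside the upper end of the outer tube, level with its centre line, 24 mm to its +y side. The catch is a 10 mm high steel strap that runs from here 130 mm along a beside the tube and ends in the hook.
- catch_post (a point): Point on the catch's finger post, 21 mm below its tip and 35 mm above the centre line along n. 12 mm round pin, 16 mm knob (8 mm high) on top, standing along n; closed, it is 45 mm along a and 17 mm to +y from the pivot. Its tip is 39 mm above the tube's top face; the space over the tube beside it is free, so closed fingers there can push it outward.
- lens_centre (a point): Centre of the magnifier lens in its black rim (122 mm over the rim, 10 mm thick), square to the tube's direction; moves with the inner tube. Not to be touched.
- heat_sink: Bystander: small finned aluminium heat sink 28 x 36 x 18 mm, origin at the centre of its underside, ahead of the stand on the bench. Leave alone.
- tip_tinner: Bystander: small round white tin, 30 mm across and 18 mm high, origin at the centre of its underside, to the right of the stand. Leave alone.
- marker_pen: Bystander: white marker pen 13 x 121 x 13 mm lying on the bench left of the stand, origin at the centre of its underside. Leave alone.

How it is judged:
By the outcome, as a careful person would: the job done as asked, in the order asked, and still so for the second after the job is handed in, with the robot touching nothing.
It also fails if it takes over 45 s, if anything falls off the work surface, if the arm or the gripper's body presses on something with over 40 N, if the wrist force passes 120 N, or if a joint passes its speed limit or range.

### The arm

A 6-joint arm with a two-finger parallel gripper is mounted at the origin on a cart in front of the work surface, level with it; the furniture and walls round the work are solid. World frame = base frame: x ahead of the robot, y to its left, z up, the work surface at z = 0. Lengths are in m, angles in rad, forces in N, time in s.
With the tool pointing down it reaches from about 0.275 to 0.825 m from the base axis. Payload 5.2 kg.
Tool frame: the origin (TCP) lies at the very end of the fingers, on their centre line; the grasp point (between the pads) lies 19 mm behind it (env.grasp_offset is the z of the grasp point in the tool frame, in m); z points along the fingers, y is the line along which they close (so a half turn about z gives the same grasp; the last joint's range is limited). The gripper opens to 93 mm and grips with 3 to 60 N. Pads are 15 mm wide; open, the fingers measure 128 mm over their backs; the gripper's body (75 mm by 188 mm) begins 65 mm behind the grasp point.
Start: joints at [-1.322, 0.259, 1.535, -0, 1.348, -0.203], TCP at [0.24, -0.495, 0.219] pointing down, gripper open.
Joint ranges: [-3.14, 3.14], [-0.91, 2.08], [0.19, 2.58], [-1.22, 4.36], [0.22, 2.71], [-3.12, 3.12]. Speed limits (rad/s): [2.57, 2.57, 3.14, 3.14, 3.14, 3.14].

### API

Orientations are given as a unit quaternion [x, y, z, w].
In Python, from station import monitor, cams, job, env gives the robot as it stands. The module is installed in compiled form; this text tells all that it offers.
- The arm moves only by the tool jog_arm, never from a script. Its argument "commands" is a list of rows, each a list of 7 numbers: the shift along the tool's x, y, z as a fraction of full scale, then the turn, a rotation vector about the tool's x, y, z as a fraction of full scale, then the gripper command: -1 is shut, 1 is fully open, values between are in proportion. In form: [[x, y, z, ax, ay, az, claw], ...]. A call has 1 to 5 rows; each row shifts and turns the commanded pose from where the row before left it, along the tool's axes as they then stand; what a row does not reach is not made up. Full scale, the value 1, is 0.04 m for a shift and 4 degrees for a turn. A row lasts 1/10 s, in which the tool goes at most 50 mm and 8.59 degrees, less where a joint would pass 70% of its speed; a pose out of reach is approached as far as the arm can. A call with a number of a shift or a turn outside -1 to 1 is refused whole. A call with a gripper value outside its range is refused whole. The fingers move at their own pace and stop on an object; "squeeze" is the grip in N (left out, the last holds). Time passes only in rows, so rows that do not move let the fingers close. It gives the time, the measured TCP pose, the force, the opening and the grip force at its end, in the units of the state.
- monitor.get_obs(): the state, without advancing time (a new reading comes with each control period).
- cams.read_camera(name): name is "scene" or "top"; returns a dict with "color" (480x640x3 uint8, blue, green, red), "mtx" (3x3 intrinsics, pixels), "D" ([k1, k2, p1, p2, k3] as OpenCV has them; the pictures are not rectified), "world_from_camera" (4x4, takes a point from camera to world coordinates). Camera axes: x right, y up, looking along -z (the intrinsics and any distortion apply to the point x, -y, -z); pixel columns grow to the right and rows downward; lengths in m; the calibration is good to about 2 mm. A picture is of the moment at which its call begins. There is no depth.
- job.finish_job(): hands the job in; it is judged then, once.
The state is a dict: "t": time; "qpos": joint angles; "dq": joint speeds; "joint_efforts": joint torques, N m; "ee_pos": TCP position; "tool_rot": TCP orientation; "force": force on the tool from outside, world axes, zero at the start; "moment": the same for the moment, N m; "opening": finger opening in m; "grip_force": force on a finger pad.
Only numpy, scipy, OpenCV 4.12 (cv2) and the standard library are available. Lean on these libraries where they do the work, as an engineer would, in place of code of your own. Each camera call takes 0.05 s, during which the arm holds its last target. There are 200 camera calls.

## Working session

There is one attempt and no reset: what is moved stays moved. The work goes in short steps, Python scripts to look and compute and a tool call to move; the robot and the scene stay as the last step left them, time stands still between calls to the robot, and variables do not carry over. Pictures are saved under pics/ and viewed, at most 10 in all, crops included, and the job is handed in when it is done.

Besides the shell and the picture viewer there is one more tool, called after "Emit:" as name(argument=value, ...), one argument or row to a line, values as JSON. jog_arm: Moves the arm, as the interface text tells. Shift numbers are shares of 0.04 m and turn numbers shares of 4 degrees, none past 1 either way. Its arguments: {"type":"object","properties":{"commands":{"type":"array","items":{"type":"array","items":{"type":"number","minimum":-1,"maximum":1}}},"squeeze":{"type":"number"}},"required":["commands"]}

```bash
mkdir -p pics
python3 - <<'E'
from station import monitor,cams
import cv2,pickle
o=monitor.get_obs();print(o)
for n in("scene","top"):
    c=cams.read_camera(n);pickle.dump(c,open(n+".pkl","wb"));cv2.imwrite(f"pics/{n}0.png",c["color"]);print(n,c["mtx"],c["D"],c["world_from_camera"])
E
```

```text
{'t': 0.0, 'qpos': array([-1.32183028e+00,  2.59334327e-01,  1.53610746e+00, -8.32634156e-06,
        1.34801653e+00, -2.02805630e-01]), 'dq': array([-0.00020149, -0.00165761, -0.00075162,  0.00071825,  0.00042361,
        0.00089459]), 'joint_efforts': array([-2.49825625e-04, -4.37307751e+01, -2.84003842e+01,  7.18586636e-02,
        4.12529579e-02, -1.16309002e-04]), 'ee_pos': array([ 0.23998063, -0.49425106,  0.21781262]), 'tool_rot': array([ 9.74595458e-01,  2.23970586e-01, -2.55863616e-05, -9.32488644e-04]), 'force': array([-0.39843561,  0.43113406,  0.37796436]), 'moment': array([ 0.00480052, -0.02948229,  0.02902816]), 'grip_force': 0.0, 'opening': 0.0933148024864988}
scene [[497.57491575   0.         327.94442415]
 [  0.         497.57491575 239.73301783]
 [  0.           0.           1.        ]] [-0.01883562  0.          0.          0.          0.        ] [[-0.88907066  0.33988918 -0.30664102  0.23021829]
 [-0.45755721 -0.6393964   0.61791071  0.61229835]
 [ 0.013956    0.68967209  0.72398732  0.84944776]
 [ 0.          0.          0.          1.        ]]
top [[528.87614066   0.         322.16096149]
 [  0.         528.87614066 247.341948  ]
 [  0.           0.           1.        ]] [-0.06843177  0.          0.          0.          0.        ] [[-0.16349661  0.95884629 -0.23212635  0.29918324]
 [-0.98653418 -0.15994909  0.03415554  0.08488385]
 [-0.00437848  0.23458489  0.97208578  1.05218767]
 [ 0.          0.          0.          1.        ]]
```

View pics/scene0.png

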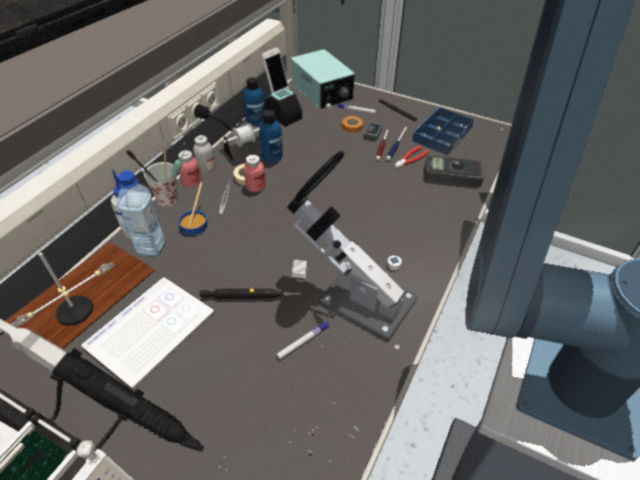

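View pics/top0.png

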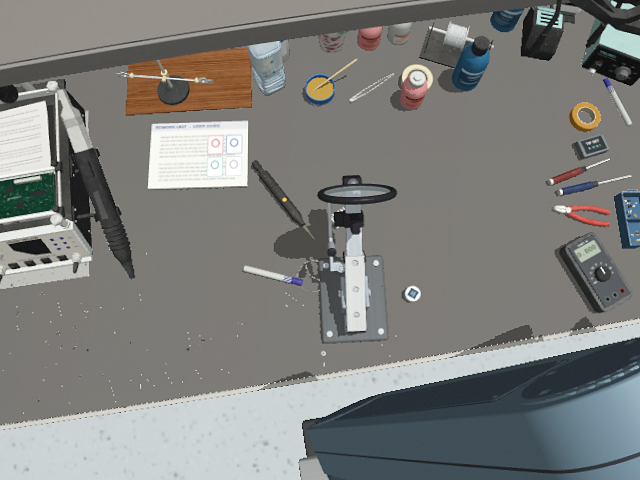

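The scene view shows the stand at about (370,300), and the top view shows it at (353,298). The catch post is at about (331,252) and the lens rim at (357,193) in the top view. I'll zoom in for precise pixels.

Run:
```python
import cv2
a=cv2.imread("pics/top0.png")[170:350,300:420];b=cv2.imread("pics/scene0.png")[145:345,270:430]
cv2.imwrite("pics/topc.png",cv2.resize(a,None,fx=3.33,fy=3.33,interpolation=2)); 
a=cv2.resize(a,(400,600),interpolation=2);b=cv2.resize(b,(400,500),interpolation=2)
import numpy as np
c=np.zeros((600,800,3),np.uint8);c[:,:400]=a;c[:500,400:]=b;cv2.imwrite("pics/crop.png",c)
```

```text
(no output)
```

View pics/crop.png

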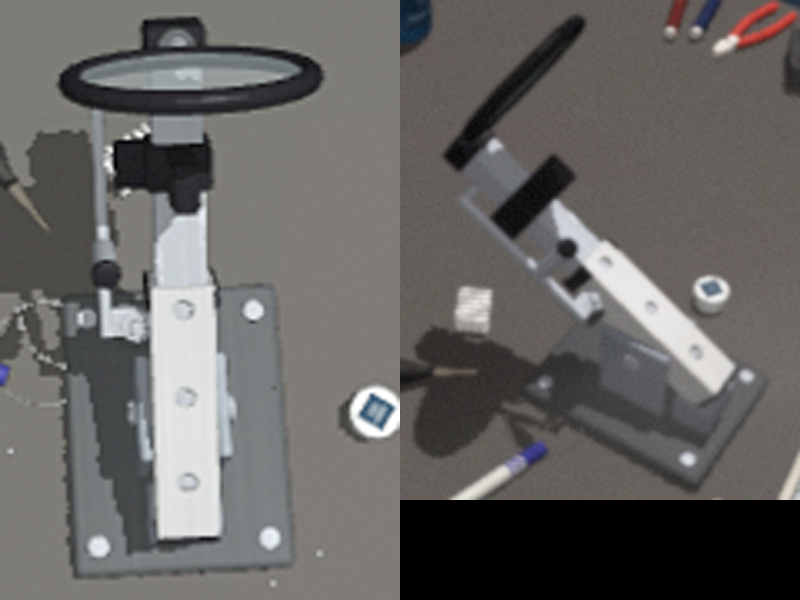

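```bash
cat > h.py <<'E'
import numpy as np,cv2,pickle
from scipy.spatial.transform import Rotation as R
c30,s30=np.cos(np.pi/6),.5
def proj(c,P):
    T=np.linalg.inv(c["world_from_camera"]);p=P@T[:3,:3].T+T[:3,3];p=p*[1,-1,-1]
    return cv2.projectPoints(p,np.zeros(3),np.zeros(3),c["mtx"],np.array(c["D"]))[0][:,0]
def ray(c,uv):
    u=cv2.undistortPoints(np.array([[uv]],float),c["mtx"],np.array(c["D"]))[0,0]
    W=c["world_from_camera"];d=W[:3,:3]@[u[0],-u[1],-1];return W[:3,3],d/np.linalg.norm(d)
def tri(c1,p1,c2,p2):
    A=np.zeros((3,3));b=np.zeros(3)
    for c,p in((c1,p1),(c2,p2)):
        o,d=ray(c,p);M=np.eye(3)-np.outer(d,d);A+=M;b+=M@o
    return np.linalg.solve(A,b)
def tube(s,y,n): # tube coords(m)->stand
    return np.array([-.06+s*c30-n*s30,y,.05+s*s30+n*c30])
def world(q,p): return R.from_euler('z',q[2]).apply(p)+[q[0],q[1],0]
def totube(q,w):
    p=R.from_euler('z',-q[2]).apply(np.asarray(w)-[q[0],q[1],0])-[-.06,0,.05]
    return np.array([p[0]*c30+p[2]*s30,p[1],-p[0]*s30+p[2]*c30])
E
python3 - <<'E'
from h import *
from scipy.optimize import least_squares
T=pickle.load(open("top.pkl","rb"));S=pickle.load(open("scene.pkl","rb"))
t=lambda x,y:np.array([x/3.3333+300-.35,y/3.3333+170-.35]);s=lambda x,y:np.array([x/2.5+270-.3,y/2.5+145-.3])
H=[tube(k,0,.017) for k in(.032,.082,.132)]
tp=H+[tube(.145,.017,.017),tube(.145,-.017,.017),tube(0,.017,.017),tube(0,-.017,.017)]
tu=[t(189,482),t(186,397),t(184,310),t(153,287),t(216,290),t(158,537),t(219,535)]
su=[s(297,351),s(251,307),s(206,262)]
def f(q): return np.r_[(proj(T,world(q,np.array(tp)))-tu).ravel(),(proj(S,world(q,np.array(H)))-su).ravel()]
r=least_squares(f,[.35,0,0]);q=r.x;print(q,np.round(r.fun,1));np.save("q.npy",q)
for n,a,b in(("knob",t(105,272),s(167,247)),):
    w=tri(T,a,S,b);print(n,w,totube(q,w))
# candidate fin: intersect rays with tube-plane
B=R.from_euler('z',q[2]).as_matrix()
for n,a,h in (("fintop near edge",t(186,211),.063),("finbase?",t(186,190),.017),("collar far",t(180,140),.017)):
    o,d=ray(T,a);nn=B@[-s30,0,c30];P0=world(q,tube(0,0,h));k=nn@(P0-o)/(nn@d);print(n,totube(q,o+k*d))
E
```

```text
[ 0.43590993  0.00516143 -0.12624832] [-0.4  0.5  0.1  0.5  0.2  0.3 -0.2  0.6  0.1 -1.   0.1  0.2  0.1  0.1
 -0.7 -0.1 -0.2 -0.4 -0.1 -0.4]
knob [0.49761647 0.03998757 0.17753374] [0.16494492 0.04231864 0.05203228]
fintop near edge [0.19956047 0.00165507 0.063     ]
finbase? [ 0.19859157 -0.00181198  0.017     ]
collar far [0.22546718 0.00083063 0.017     ]
```

```bash
cat >> h.py <<'E'
def goal(q,s,y,n):
    a=np.array([c30,0,s30]);nn=np.array([-s30,0,c30]);M=np.c_[a,[0,-1,0],-nn]
    return world(q,tube(s,y,n)),R.from_euler('z',q[2])*R.from_matrix(M)
def plan(*snty):
    from station import monitor
    q=np.load("q.npy");o=monitor.get_obs();p=o["ee_pos"];r=R.from_quat(o["tool_rot"])
    print("t",o["t"],"tube coords",totube(q,p).round(4),"F",o["force"].round(1),"open",o["opening"],o["grip_force"])
    for g in snty:
        w,rg=goal(q,*g);rv=(r.inv()*rg).as_rotvec(degrees=True)
        print(g,"turn units",(rv/4).round(2),"shift units after turn",(rg.inv().apply(w-p)/.04).round(2));p,r=w,rg
E
python3 -c "
from h import *
plan((.165,.005,.16),(.165,.005,.027))"
```

```text
t 0.1 tube coords [ 0.0221 -0.5202  0.1811] F [ 0.4 -0.2 -0.8] open 0.09273736522884231 0.0
(0.165, 0.005, 0.16) turn units [-2.19  7.29  8.08] shift units after turn [  3.57 -13.13   0.53]
(0.165, 0.005, 0.027) turn units [0. 0. 0.] shift units after turn [ 0.   -0.    3.32]
```

Emit:
jog_arm(
  commands=[
    [0,0,-0.4,-0.22,0.73,0.81,-1],
    [0,0,-0.4,-0.22,0.73,0.81,-1],
    [0,0,0,-0.22,0.73,0.81,-1],
    [0,0,0,-0.22,0.73,0.81,-1],
    [0,0,0,-0.22,0.73,0.81,-1],
  ],
  squeeze=30,
)

```text
t: 0.6
ee_pos: [0.2392, -0.4949, 0.2505]
tool_rot: [0.988, 0.082, 0.133, 0.009]
force: [-0.1, -0.2, -0.2]
opening: 0.0575
grip_force: 0.0
```

Emit:
jog_arm(
  commands=[
    [0,0,0,-0.22,0.73,0.81,-1],
    [0,0,0,-0.22,0.73,0.81,-1],
    [0,0,0,-0.22,0.73,0.81,-1],
    [0,0,0,-0.22,0.73,0.81,-1],
    [0,0,0,-0.22,0.73,0.81,-1],
  ],
)

```text
t: 1.1
ee_pos: [0.2391, -0.4948, 0.2504]
tool_rot: [0.963, -0.063, 0.26, 0.017]
force: [-0.1, -0.1, -0.4]
opening: 0.0172
grip_force: 0.0
```

Emit:
jog_arm(
  commands=[
    [0.27,-1,0,0,0,0,-1],
    [0.27,-1,0,0,0,0,-1],
    [0.27,-1,0,0,0,0,-1],
    [0.27,-1,0,0,0,0,-1],
    [0.27,-1,0,0,0,0,-1],
  ],
)

```text
t: 1.6
ee_pos: [0.3113, -0.3007, 0.2771]
tool_rot: [0.964, -0.062, 0.259, 0.017]
force: [0.7, -0.1, 0.4]
opening: 0.0007
grip_force: 0.0
```

```bash
python3 -c "
from h import *
plan((.165,.005,.16),(.165,.005,.027))"
```

```text
t 1.6 tube coords [ 0.0918 -0.3191  0.2092] F [ 0.7 -0.1  0.4] open 0.0007005582954855707 0.0
(0.165, 0.005, 0.16) turn units [ 0.02 -0.02 -0.02] shift units after turn [ 1.83 -8.1   1.23]
(0.165, 0.005, 0.027) turn units [0. 0. 0.] shift units after turn [ 0.   -0.    3.32]
```

Emit:
jog_arm(
  commands=[
    [0.23,-1,0,0,0,0,-1],
    [0.23,-1,0,0,0,0,-1],
    [0.23,-1,0,0,0,0,-1],
    [0.23,-1,0,0,0,0,-1],
    [0.23,-1,0,0,0,0,-1],
  ],
)

```text
t: 2.1
ee_pos: [0.3758, -0.1078, 0.3002]
tool_rot: [0.964, -0.062, 0.259, 0.018]
force: [1.1, -1.0, -0.5]
opening: 0.0004
grip_force: 0.0
```

Emit:
jog_arm(
  commands=[
    [0.23,-1,0.3,0,0,0,-1],
    [0.23,-1,0.3,0,0,0,-1],
    [0.23,-1,0.3,0,0,0,-1],
    [0,0,0.3,0,0,0,-1],
    [0,0,0,0,0,0,-1],
  ],
)

```text
t: 2.6
ee_pos: [0.4299, -0.0104, 0.2721]
tool_rot: [0.965, -0.059, 0.255, 0.016]
force: [0.5, 0.7, -0.4]
opening: 0.0006
grip_force: 0.0
```

```bash
python3 -c "
from h import *
plan((.165,.005,.16),(.165,.005,.027))"
```

```text
t 2.6 tube coords [ 0.1595 -0.0162  0.1643] F [ 0.5  0.7 -0.4] open 0.0005883942547912058 0.0
(0.165, 0.005, 0.16) turn units [-0.02  0.09  0.06] shift units after turn [ 0.14 -0.53  0.11]
(0.165, 0.005, 0.027) turn units [0. 0. 0.] shift units after turn [ 0.   -0.    3.32]
```

Emit:
jog_arm(
  commands=[
    [0.14,-0.53,0,0,0.09,0.06,-1],
    [0,0,0.8,0,0,0,-1],
    [0,0,0.8,0,0,0,-1],
    [0,0,0.8,0,0,0,-1],
    [0,0,0,0,0,0,-1],
  ],
)

```text
t: 3.1
ee_pos: [0.4844, -0.0013, 0.1898]
tool_rot: [0.964, -0.066, 0.256, 0.017]
force: [-0.7, 0.7, -0.2]
opening: 0.0002
grip_force: 0.0
```

Run:
```python
from h import *
from station import cams
# post centre path; finger 15 wide, 35 thick, contact at finger's +y face
r=np.hypot(.045,.018);p0=np.arctan2(.018,.045);G=[]
for th in(0.,.25,.5,.75,1.0):
    G.append((.120+r*np.cos(p0+th),.024+r*np.sin(p0+th)-.006-.0175,.03))
plan(*G)
cv2.imwrite("pics/t1.png",cv2.resize(cams.read_camera("top")["color"][170:350,280:440],(640,720))[:600]);s=cams.read_camera("scene")["color"];cv2.imwrite("pics/s1.png",cv2.resize(s[145:345,270:430],(480,600)))
```

```text
t 3.1 tube coords [ 0.1643 -0.0003  0.0666] F [-0.7  0.7 -0.2] open 0.00021020560751355307 0.0
(np.float64(0.16499999999999998), np.float64(0.018499999999999996), 0.03) turn units [ 0.06  0.06 -0.14] shift units after turn [ 0.02 -0.47  0.92]
(np.float64(0.1591477877103976), np.float64(0.02907360175724514), 0.03) turn units [0. 0. 0.] shift units after turn [-0.15 -0.26  0.  ]
(np.float64(0.1508615555901911), np.float64(0.03787063535121584), 0.03) turn units [0. 0. 0.] shift units after turn [-0.21 -0.22  0.  ]
(np.float64(0.1406565014189019), np.float64(0.0443441438407788), 0.03) turn units [0. 0. 0.] shift units after turn [-0.26 -0.16 -0.  ]
(np.float64(0.12916712603752414), np.float64(0.04809163582198185), 0.03) turn units [0. 0. 0.] shift units after turn [-0.29 -0.09  0.  ]
```

View pics/s1.png

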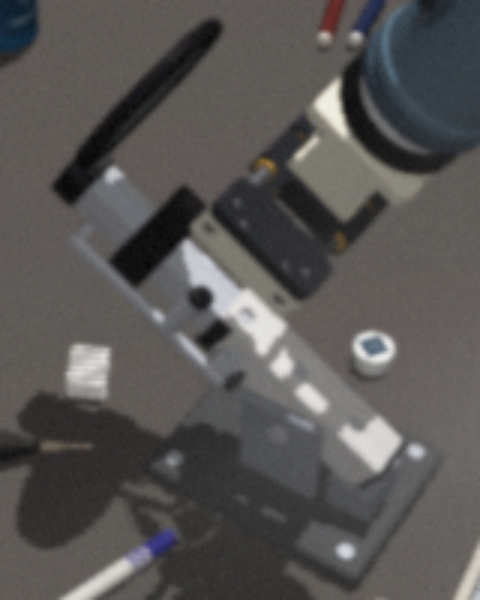

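The closed fingers hang over the tube beside the knob, which is at (200,298). I'll descend and push outward.

Emit:
jog_arm(
  commands=[
    [0,0,0.5,0,0,-0.1,-1],
    [0,0,0.4,0,0,0,-1],
    [0,-0.2,0,0,0,0,-1],
    [0,-0.3,0,0,0,0,-1],
    [-0.05,-0.1,0,0,0,0,-1],
  ],
)

```text
t: 3.7
ee_pos: [0.5061, 0.0212, 0.1638]
tool_rot: [0.963, -0.061, 0.261, 0.019]
force: [0.8, -0.9, 0.5]
opening: 0.0004
grip_force: 0.6
```

Emit:
jog_arm(
  commands=[
    [-0.07,-0.13,0,0,0,0,-1],
    [-0.1,-0.11,0,0,0,0,-1],
    [-0.11,-0.11,0,0,0,0,-1],
    [-0.13,-0.1,0,0,0,0,-1],
    [-0.13,-0.1,0,0,0,0,-1],
  ],
)

```text
t: 4.2
ee_pos: [0.4884, 0.0461, 0.15]
tool_rot: [0.964, -0.061, 0.259, 0.018]
force: [-6.4, -9.7, 3.8]
opening: 0.0007
grip_force: 5.7
```

Emit:
jog_arm(
  commands=[
    [-0.12,-0.1,0,0,0,0,-1],
    [-0.12,-0.1,0,0,0,0,-1],
    [-0.1,-0.1,0,0,0,0,-1],
    [0,0,0,0,0,0,-1],
  ],
)

```text
t: 4.6
ee_pos: [0.4775, 0.0531, 0.1426]
tool_rot: [0.964, -0.059, 0.257, 0.024]
force: [-12.7, -57.8, 7.0]
opening: 0.0004
grip_force: 27.6
```

Run:
```python
from h import *
from station import cams
plan((.14,.02,.03))
t=cams.read_camera("top")["color"];s=cams.read_camera("scene")["color"]
c=np.zeros((600,800,3),np.uint8);c[:,:400]=cv2.resize(t[170:350,300:420],(400,600));c[:500,400:]=cv2.resize(s[145:345,270:430],(400,500));cv2.imwrite("pics/p2.png",c)
```

```text
t 4.6 tube coords [0.1287 0.0528 0.0326] F [-12.7 -57.8   7. ] open 0.0003531806318977971 27.574868565425277
(0.14, 0.02, 0.03) turn units [0.21 0.01 0.11] shift units after turn [0.28 0.82 0.07]
```

View pics/p2.png

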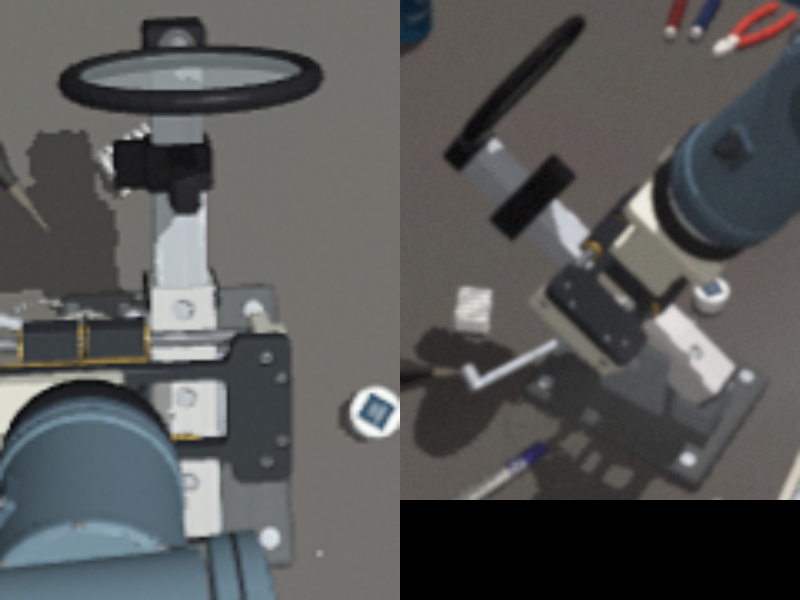

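The hook has swung well out, and the catch is against its stop. I'll back off and rise.

Emit:
jog_arm(
  commands=[
    [0.05,0.4,0,0,0,0,-1],
    [0.1,0.5,0,0,0,0,-1],
    [0,0.3,-0.6,0,0,0,-1],
    [0,0,-0.8,0,0,0,-1],
    [0,0,-0.5,0,0,0,-0.2],
  ],
)

```text
t: 5.2
ee_pos: [0.4393, 0.0162, 0.2131]
tool_rot: [0.964, -0.062, 0.259, 0.018]
force: [0.7, -0.1, -0.4]
opening: 0.0048
grip_force: 0.0
```

```bash
python3 -c "
from h import *
plan((.2126,.001,.105),(.2126,.001,.028))"
```

```text
t 5.2 tube coords [0.1353 0.0114 0.1103] F [ 0.7 -0.1 -0.4] open 0.004755624199251886 0.0
(0.2126, 0.001, 0.105) turn units [ 0.05 -0.04 -0.01] shift units after turn [1.93 0.26 0.13]
(0.2126, 0.001, 0.028) turn units [0. 0. 0.] shift units after turn [-0.    0.    1.92]
```

Emit:
jog_arm(
  commands=[
    [0.6,0.26,0,0,0,0,0],
    [0.6,0,0,0,0,0,0],
    [0.5,0,0,0,0,0,0],
    [0.25,0,0,0,0,0,0],
    [0,0,0,0,0,0,0],
  ],
)

```text
t: 5.7
ee_pos: [0.5066, -0.0023, 0.2517]
tool_rot: [0.964, -0.061, 0.26, 0.018]
force: [-0.6, -0.3, -0.9]
opening: 0.0434
grip_force: 0.0
```

Run:
```python
from h import *
from station import cams
plan((.2126,.001,.028))
t=cams.read_camera("top")["color"];s=cams.read_camera("scene")["color"]
c=np.zeros((600,800,3),np.uint8);c[:,:400]=cv2.resize(t[170:350,300:420],(400,600));c[:500,400:]=cv2.resize(s[145:345,270:430],(400,500));cv2.imwrite("pics/p3.png",c)
```

```text
t 5.7 tube coords [0.2143 0.0015 0.1092] F [-0.6 -0.3 -0.9] open 0.04338200718592789 0.0
(0.2126, 0.001, 0.028) turn units [ 0.04 -0.04  0.01] shift units after turn [-0.04  0.01  2.03]
```

View pics/p3.png

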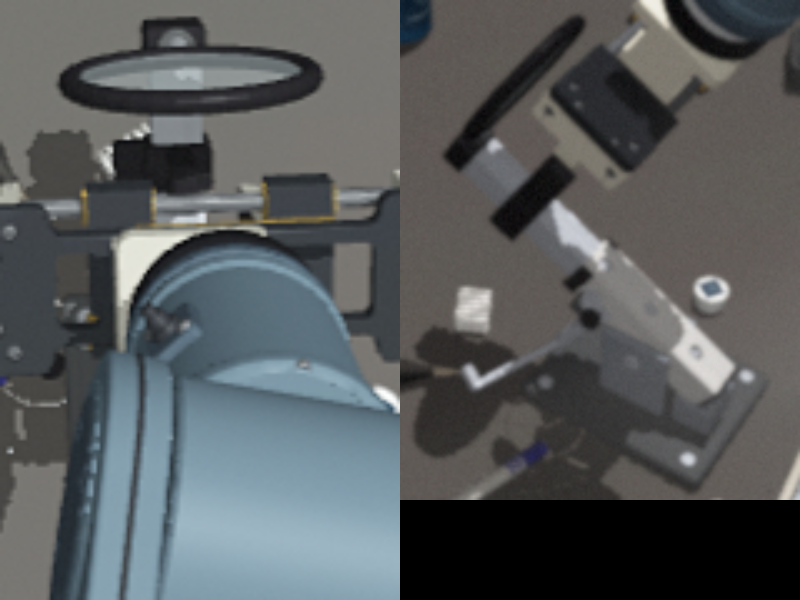

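The catch stays open with its knob at (590,317) and its hook at (470,378). The gripper is in line with the fin top at (565,168), so I'll go down and grip.

Emit:
jog_arm(
  commands=[
    [-0.03,0,0.5,0,0,0,0],
    [0,0,0.5,0,0,0,0],
    [0,0,0.5,0,0,0,0],
    [0,0,0.45,0,0,0,0],
    [0,0,0,0,0,0,0],
  ],
)

```text
t: 6.3
ee_pos: [0.5418, -0.0069, 0.1804]
tool_rot: [0.964, -0.061, 0.257, 0.017]
force: [-0.4, 0.7, 0.1]
opening: 0.0463
grip_force: 0.0
```

Emit:
jog_arm(
  commands=[
    [0,0,0,0,0,0,-1],
    [0,0,0,0,0,0,-1],
    [0,0,0,0,0,0,-1],
    [0,0,0,0,0,0,-1],
    [0,0,0,0,0,0,-1],
  ],
  squeeze=35,
)

```text
t: 6.8
ee_pos: [0.544, -0.0078, 0.1844]
tool_rot: [0.963, -0.061, 0.26, 0.018]
force: [-2.9, -1.8, 3.2]
opening: 0.0139
grip_force: 35.0
```

```bash
python3 -c "
from h import *
plan((.2126,.001,.028))"
```

```text
t 6.8 tube coords [0.2135 0.0008 0.032 ] F [-2.9 -1.8  3.2] open 0.013918341876794527 35.003995299339294
(0.2126, 0.001, 0.028) turn units [ 0.05 -0.06  0.02] shift units after turn [-0.02 -0.01  0.1 ]
```

Gripped on the 13.9 mm fin. Next I'll pull along a.

Emit:
jog_arm(
  commands=[
    [0.1,0,0,0,0,0,-1],
    [0.1,0,0,0,0,0,-1],
    [0.1,0,0,0,0,0,-1],
    [0.05,0,0,0,0,0,-1],
    [0.05,0,0,0,0,0,-1],
  ],
)

```text
t: 7.3
ee_pos: [0.5551, -0.009, 0.1908]
tool_rot: [0.964, -0.061, 0.257, 0.018]
force: [-15.0, -2.8, 8.6]
opening: 0.0138
grip_force: 35.0
```

```bash
python3 -c "
from h import *
plan((.2126,.001,.032))"
```

```text
t 7.3 tube coords [0.2263 0.001  0.0319] F [-15.   -2.8   8.6] open 0.013760676485541728 34.99536573886871
(0.2126, 0.001, 0.032) turn units [0.05 0.03 0.02] shift units after turn [-0.34 -0.   -0.  ]
```

Emit:
jog_arm(
  commands=[
    [0.05,0,-0.03,0,0,0,-1],
    [0.05,0,0,0,0,0,-1],
    [0.05,0,0,0,0,0,-1],
    [0.05,0,0,0,0,0,-1],
  ],
)

```text
t: 7.7
ee_pos: [0.5606, -0.0097, 0.1941]
tool_rot: [0.965, -0.061, 0.256, 0.018]
force: [-10.1, -2.4, -1.1]
opening: 0.0139
grip_force: 35.0
```

Emit:
jog_arm(
  commands=[
    [0.04,0,0,0,0,0,-1],
    [0.04,0,0,0,0,0,-1],
    [0.04,0,0,0,0,0,-1],
  ],
)

```text
t: 8.0
ee_pos: [0.5648, -0.0102, 0.1966]
tool_rot: [0.965, -0.061, 0.256, 0.018]
force: [-8.9, -2.0, 0.4]
opening: 0.0133
grip_force: 35.0
```

```bash
python3 -c "
from h import *
plan((.2126,.001,.032))"
```

```text
t 8.0 tube coords [0.2377 0.001  0.032 ] F [-8.9 -2.   0.4] open 0.013340800518857183 34.95999097824097
(0.2126, 0.001, 0.032) turn units [0.04 0.06 0.01] shift units after turn [-0.63  0.    0.  ]
```

Emit:
jog_arm(
  commands=[
    [0.03,0,0,0,0,0,-1],
    [0.03,0,0,0,0,0,-1],
    [0.03,0,0,0,0,0,-1],
  ],
)

```text
t: 8.3
ee_pos: [0.5683, -0.0106, 0.1986]
tool_rot: [0.964, -0.061, 0.256, 0.018]
force: [-5.2, -2.5, -3.1]
opening: 0.0138
grip_force: 35.0
```

Emit:
jog_arm(
  commands=[
    [0.03,0,0,0,0,0,-1],
    [0.03,0,0,0,0,0,-1],
  ],
)

```text
t: 8.5
ee_pos: [0.5712, -0.0109, 0.2003]
tool_rot: [0.964, -0.061, 0.257, 0.018]
force: [-5.2, -1.5, -4.9]
opening: 0.0139
grip_force: 35.0
```

```bash
python3 -c "
from h import *
plan((.2126,.001,.032))"
```

```text
t 8.5 tube coords [0.2451 0.0011 0.0321] F [-5.2 -1.5 -4.9] open 0.013905728218814455 34.96013045310974
(0.2126, 0.001, 0.032) turn units [0.04 0.03 0.01] shift units after turn [-0.81  0.    0.  ]
```

Emit:
jog_arm(
  commands=[
    [0.03,0,0,0,0,0,-1],
    [0.03,0,0,0,0,0,-1],
  ],
)

```text
t: 8.7
ee_pos: [0.573, -0.0111, 0.2013]
tool_rot: [0.964, -0.061, 0.257, 0.018]
force: [-6.3, -2.5, -3.5]
opening: 0.0137
grip_force: 35.0
```

Emit:
jog_arm(
  commands=[
    [0.03,0,0,0,0,0,-1],
    [0.03,0,0,0,0,0,-1],
  ],
)

```text
t: 8.9
ee_pos: [0.574, -0.0112, 0.2018]
tool_rot: [0.965, -0.061, 0.256, 0.018]
force: [-13.7, -2.2, -0.3]
opening: 0.0137
grip_force: 35.0
```

Run:
```python
from h import *
from station import cams
plan((.2126,.001,.032))
t=cams.read_camera("top")["color"];s=cams.read_camera("scene")["color"]
c=np.zeros((600,800,3),np.uint8);c[:,:400]=cv2.resize(t[170:350,300:420],(400,600));c[:500,400:]=cv2.resize(s[145:345,270:430],(400,500));cv2.imwrite("pics/p4.png",c)
```

```text
t 8.9 tube coords [0.2483 0.0011 0.032 ] F [-13.7  -2.2  -0.3] open 0.01369971162246674 34.96302545070648
(0.2126, 0.001, 0.032) turn units [0.04 0.07 0.02] shift units after turn [-0.89  0.   -0.  ]
```

Emit:
jog_arm(
  commands=[
    [0.03,0,0,0,0,0,-1],
    [0.02,0,0,0,0,0,-1],
  ],
)

```text
t: 9.2
ee_pos: [0.5742, -0.0112, 0.202]
tool_rot: [0.965, -0.061, 0.254, 0.018]
force: [-18.0, -3.8, 0.9]
opening: 0.0139
grip_force: 35.0
```

```bash
python3 -c "
from h import *
plan((.2126,.001,.032))"
```

```text
t 9.2 tube coords [0.2486 0.0012 0.032 ] F [-18.   -3.8   0.9] open 0.013894013586480208 35.00315308570862
(0.2126, 0.001, 0.032) turn units [0.04 0.12 0.02] shift units after turn [-0.9  0.  -0. ]
```

View pics/p4.png

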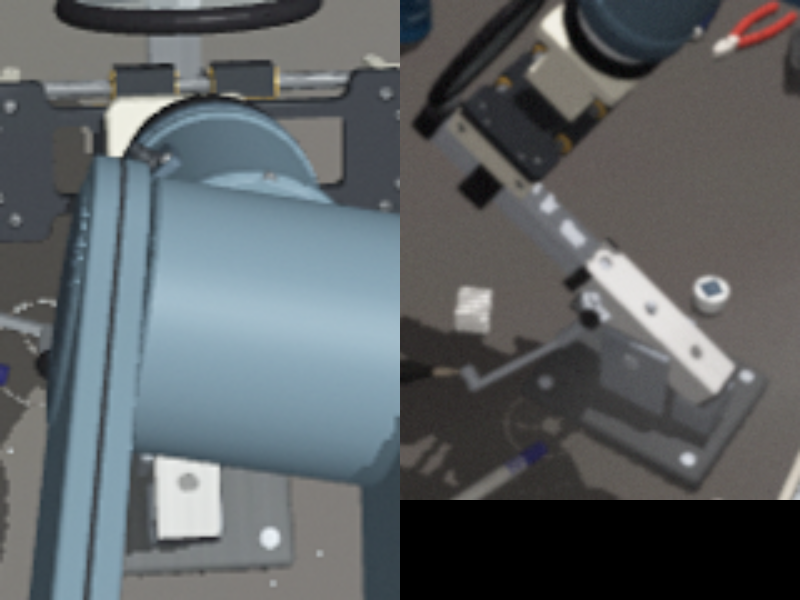

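The tube is now blocked: the force rose with no travel. I'll check the lock by backing off, then release.

Emit:
jog_arm(
  commands=[
    [-0.1,0,0,0,0,0,-1],
    [-0.1,0,0,0,0,0,-1],
    [-0.05,0,0,0,0,0,-1],
    [0,0,0,0,0,0,-1],
  ],
)

```text
t: 9.6
ee_pos: [0.5716, -0.011, 0.2007]
tool_rot: [0.963, -0.061, 0.261, 0.018]
force: [10.0, -0.6, -9.9]
opening: 0.0138
grip_force: 35.0
```

```bash
python3 -c "
from h import *
plan((.2480,.001,.032))"
```

```text
t 9.6 tube coords [0.2457 0.001  0.0322] F [10.  -0.6 -9.9] open 0.013839548617149729 35.01508891582489
(0.248, 0.001, 0.032) turn units [ 0.04 -0.07  0.  ] shift units after turn [0.06 0.   0.  ]
```

Emit:
jog_arm(
  commands=[
    [-0.05,0,0,0,0,0,-1],
    [-0.05,0,0,0,0,0,-1],
    [0,0,0,0,0,0,-1],
  ],
)

```text
t: 9.9
ee_pos: [0.5712, -0.011, 0.2006]
tool_rot: [0.962, -0.061, 0.264, 0.018]
force: [21.4, 0.5, -13.5]
opening: 0.0137
grip_force: 35.0
```

Run:
```python
from h import *
from station import cams
plan((.2480,.001,.032))
s=cams.read_camera("scene")["color"];s0=cv2.imread("pics/scene0.png")
c=np.hstack([cv2.resize(x[235:300,340:420],(400,325),interpolation=2) for x in(s0,s)]);cv2.imwrite("pics/p5.png",c)
```

```text
t 9.9 tube coords [0.2452 0.001  0.0323] F [ 21.4   0.5 -13.5] open 0.01373364242244114 34.97622728347778
(0.248, 0.001, 0.032) turn units [ 0.04 -0.16 -0.01] shift units after turn [ 0.07 -0.    0.01]
```

View pics/p5.png

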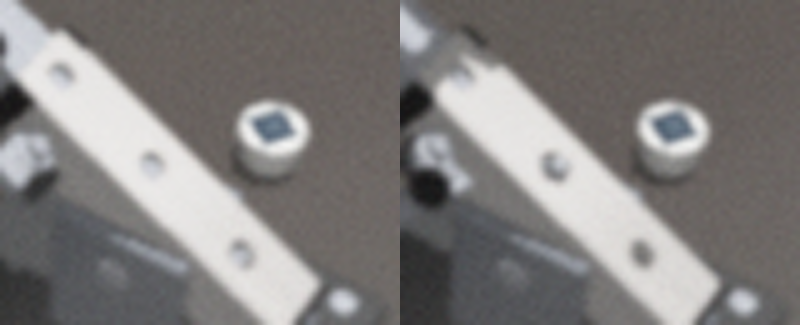

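It is blocked both ways, and the middle hole at (555,165) now shows the raised button, so it is locked. Next I'll take off the load and release.

Emit:
jog_arm(
  commands=[
    [0.08,0,0,0,0,0,-1],
    [0.05,0,0,0,0,0,-1],
    [0,0,0,0,0,0,-1],
    [0,0,0,0,0,0,0],
    [0,0,0,0,0,0,0],
  ],
)

```text
t: 10.45
ee_pos: [0.5721, -0.0112, 0.2023]
tool_rot: [0.963, -0.061, 0.261, 0.018]
force: [0.2, 0.0, 0.1]
opening: 0.0253
grip_force: 0.0
```

Emit:
jog_arm(
  commands=[
    [0,0,0,0,0,0,0],
    [0,0,0,0,0,0,0],
    [-0.05,0,-0.4,0,0,0,0],
    [-0.1,0,-0.6,0,0,0,0],
    [-0.2,0,-0.8,0,0,0,0],
  ],
)

```text
t: 10.95
ee_pos: [0.5231, -0.0048, 0.2565]
tool_rot: [0.964, -0.061, 0.259, 0.018]
force: [-0.2, 0.4, 0.8]
opening: 0.0463
grip_force: 0.0
```

Emit:
jog_arm(
  commands=[
    [-0.5,0,-0.8,0,0,0,0],
    [-0.9,0,-0.8,0,0,0,0],
    [-0.9,0.5,-0.5,0,0,0,0],
    [-0.8,0.8,0,0,0,0,0],
    [-0.5,1,0,0,0,0,0],
  ],
)

```text
t: 11.45
ee_pos: [0.3594, -0.0547, 0.2637]
tool_rot: [0.964, -0.06, 0.257, 0.019]
force: [0.2, -0.5, -0.8]
opening: 0.0467
grip_force: 0.0
```

Emit:
jog_arm(
  commands=[
    [0,1,0,0,0,0,0],
    [0,1,0,0,0,0,0],
    [0,1,0,0,0,0,0],
    [0,0.8,0,0,0,0,0],
    [0,0,0,0,0,0,0],
  ],
)

```text
t: 11.95
ee_pos: [0.3405, -0.2095, 0.2645]
tool_rot: [0.965, -0.065, 0.255, 0.019]
force: [0.7, 0.3, 0.7]
opening: 0.0467
grip_force: 0.0
```

Run:
```python
from h import *
from station import cams
plan((.2480,.001,.032))
t=cams.read_camera("top")["color"];s=cams.read_camera("scene")["color"]
c=np.zeros((600,800,3),np.uint8);c[:,:400]=cv2.resize(t[170:350,300:420],(400,600));c[:500,400:]=cv2.resize(s[145:345,270:430],(400,500));cv2.imwrite("pics/p6.png",c)
```

```text
t 11.95 tube coords [ 0.1006 -0.2249  0.1895] F [0.7 0.3 0.7] open 0.04671065415490629 0.0
(0.248, 0.001, 0.032) turn units [ 0.12  0.09 -0.09] shift units after turn [ 3.68 -5.65  3.94]
```

View pics/p6.png

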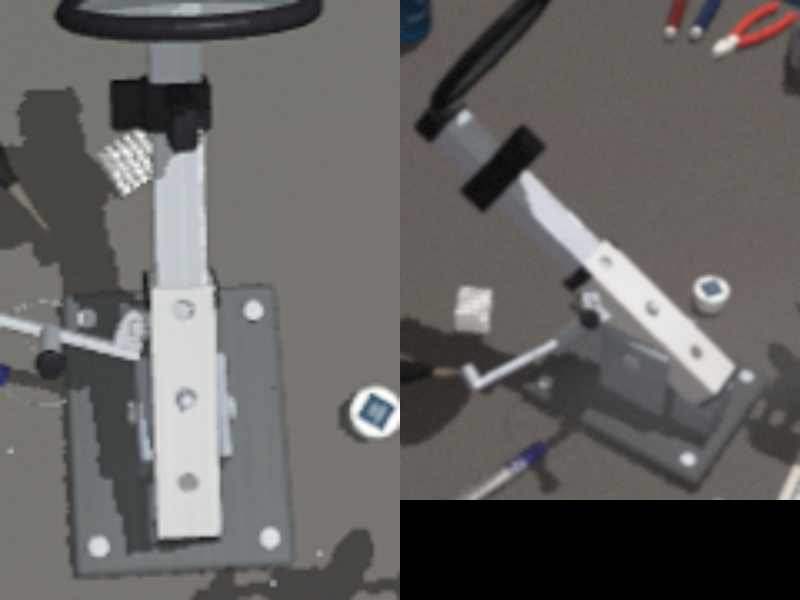

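The button stands in the middle hole at (186,399), with a visible shadow. The catch is open and the other things on the bench haven't moved.

```bash
python3 -c "
from station import job
print(job.finish_job())"
```

```text
the job is handed in; nothing more can be done
None
```

I swung the catch open, slid the inner tube out until its button locked in the middle hole (blocked when I pushed it either way), and let go with the catch still open. The job is handed in at about 12 s; no verdict came back.

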